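# Square the plates, lift the sagging bolt free and hold the guard gate ajar

## Task

Get the next job ready for the guarded bay: knock the ragged stack of four insulating plates square on its stand so that all their edges are flush, and leave it there. Then take the red handle of the gate's sagging bolt, lift the bolt over the bent lip of its keeper while pulling it back, without forcing it, and swing the gate toward the robot until it stands ajar at about 25 degrees. Finish still gripping the handle and holding the gate ajar, because its spring would close it; leave the cup, the grey core and the yellow tape undisturbed.

Things in the scene. Friction and masses are not known exactly. Their poses are not given: they have to be found in the camera images.
- stand: Fixed dark square steel plate 100 x 100 x 6 mm lying on the bench, with a black rubber block 38 x 38 mm on its middle whose top is 20 mm above the bench. The four plates lie on the block and overhang it, so fingertips may pass below the lowest plate. Origin: centre of its underside; axes parallel to its sides, z up.
- plate_1: Loose insulating plate, 52 x 52 x 5 mm, 40 g, brown, number 1 of 4 counted from below, lying on the rubber block with its underside 20 mm above the bench. Origin: centre of its underside; x and y parallel to its edges, z up. At the start shifted up to 6 mm and turned up to 0.1 rad on the stand.
- plate_2: Loose insulating plate, 52 x 52 x 5 mm, 40 g, brown, number 2 of 4 counted from below, lying on the plate below with its underside 25 mm above the bench. Origin: centre of its underside; x and y parallel to its edges, z up. At the start shifted up to 6 mm and turned up to 0.1 rad on the stand.
- plate_3: Loose insulating plate, 52 x 52 x 5 mm, 40 g, brown, number 3 of 4 counted from below, lying on the plate below with its underside 30 mm above the bench. Origin: centre of its underside; x and y parallel to its edges, z up. At the start shifted up to 6 mm and turned up to 0.1 rad on the stand.
- plate_4: Loose insulating plate, 52 x 52 x 5 mm, 40 g, brown, number 4 of 4 counted from below, lying on the plate below with its underside 35 mm above the bench. Origin: centre of its underside; x and y parallel to its edges, z up. At the start shifted up to 6 mm and turned up to 0.1 rad on the stand.
- guard_bay: Fixed low enclosure, 127 mm deep, 236 mm wide, clear walls 76 mm high, two dark front posts 106 mm high. Origin: on the bench under the middle of the closed gate; x from the gate into the bay, y along the closed gate from bolt to hinge, z up. The yellow-framed clear gate, 168 mm wide, top 100 mm above the bench, hangs on the +y post and swings out to -x.
- keeper: Brass keeper on the front of the bay's -y post, 26 mm wide, top 102 mm above the bench: a pocket open above and toward the gate, where its lip is bent up (lip top 73 mm above the bench). Its front cheek blocks the gate until the bolt is drawn. Origin and axes are those of guard_bay; the pocket's middle lies at (-0.018, -0.102, 0.08) m.
- gate_bolt: Steel bolt on the gate's front: 10 mm rod along the gate, 80 mm above the bench, with an upright red handle and an end tooth that reaches 16 mm below the rod's axis, behind the keeper's bent lip. It sags in tall guides (tops 111 mm above the bench), weighs 0.14 to 0.26 kg and drops if not held. Origin: on the hinge axis at bench height when shot and down; y is the drawing direction.
- bolt_handle (a point): Point to grip in the red upright handle of the bolt, 13 mm below its top. The red handle is 12 mm thick along the gate (y), 20 mm across it (x) and 42 mm high, from 109 to 151 mm above the bench with the bolt down; pinch it from above across the 12 mm. Axes: those of the gate (x into the bay, y toward the hinge, z up).
- gate_hinge (a point): Point on the gate's vertical hinge axis, 100 mm above the bench; with the gate closed and the bolt shot, the handle's grip point lies 126 mm from it along -y and 18 mm along -x. Axes turn with the gate.
- gate (a joint): Angle of the gate (rad): 0 closed, grows as it swings out toward the robot (clockwise seen from above, the handle turning with it), stops at 1.2. A spring closes it: about 0.35 N m shut and 0.65 N m at 0.45 rad.
- bolt_lift (a joint): Height of the bolt above its sagged rest (m): 0 down, 0.022 at most. It must be raised more than 0.010 to be drawn over the lip.
- bolt_draw (a joint): Distance (m) the bolt is pulled back toward the hinge: 0 to 0.002 at the start (shot), 0.044 fully back. It moves freely to about 0.0045, then meets the lip unless lifted; above 0.024 it is clear of lip and cheek and the gate can swing (the bolt may then come down). About 1 N of friction.
- cup_ferrules: Blue plastic tub, 71 mm wide, 41 mm high, standing on the bench; leave alone. Origin: centre of its underside.
- core_5: Bare grey steel ring core, 57 mm across, 20 mm high, lying on the bench; leave alone. Origin: centre of its underside.
- tape_yellow: Roll of yellow tape, 82 mm across, 19 mm high, lying on the bench; leave alone. Origin: centre of its underside.

How it is judged:
On the way, in this order (a step that is already met when the one before it is completed fails the run):
1. the four plates lie square on the stand, edges flush (horizontal distance between each of plate_2, plate_3, plate_4 and plate_1 below 0.003 m and angle between the x axis of each of plate_2, plate_3, plate_4 and the x axis of plate_1, either way round below 0.06 rad and z of plate_1 in the frame of stand between 0.018 and 0.022 m and horizontal distance between each of plate_1, plate_2, plate_3, plate_4 and stand below 0.015 m and z of plate_2 in the frame of stand between 0.023 and 0.027 m and z of plate_3 in the frame of stand between 0.028 and 0.032 m and z of plate_4 in the frame of stand between 0.033 and 0.037 m), for 0.3 s.
2. the bolt is drawn clear of the keeper (value of joint bolt_draw above 0.025 m), for 0.1 s.
3. the gate stands ajar while the bolt handle is held (value of joint bolt_draw above 0.025 m and value of joint gate between 0.26 and 0.65 rad and contact force between the fingers and gate_bolt above 2 N), for 0.3 s.
At the end, for the whole second after the job is handed in: Fingers press the bolt (> 2 N), drawn > 25 mm; gate still at 0.26 to 0.65 rad; plates on the block in order, within 15 mm of its middle, flush to 3 mm and 0.06 rad; cup, core and tape moved < 20 mm and not touching the bolt (all of step 1 and all of step 3 and velocity of joint gate between -0.05 and 0.05 rad/s and contact force between gate_bolt and cup_ferrules below 0.1 N and contact force between gate_bolt and core_5 below 0.1 N and contact force between gate_bolt and tape_yellow below 0.1 N and distance of each of cup_ferrules, core_5, tape_yellow from where it was at the start of the episode below 0.02 m); the arm keeps its last pose, push and grip.
It fails at once if the bolt is wrenched against the keeper with more than 40 N (contact force between gate_bolt and keeper above 40 N).
It fails at once if the cup, the grey core or the yellow tape is pushed away (20 mm) (distance of any of cup_ferrules, core_5, tape_yellow from where it was at the start of the episode above 0.02 m).
It also fails if it takes over 64 s, if anything falls off the work surface, if the arm or the gripper's body presses on something with over 40 N, if the wrist force passes 120 N, or if a joint passes its speed limit or range.

## Robot

A 6-joint arm with a two-finger parallel gripper is mounted at the origin on a cart in front of the work surface, level with it; the furniture and walls round the work are solid. World frame = base frame: x ahead of the robot, y to its left, z up, the work surface at z = 0. Lengths are in m, angles in rad, forces in N, time in s.
With the tool pointing down it reaches from about 0.3 to 0.875 m from the base axis. Payload 6.4 kg.
Tool frame: the origin (TCP) lies between the finger pads; the fingertips stand 25 mm ahead of it and the grasp point (between the pads) lies 6 mm ahead of it; z points along the fingers, y is the line along which they close (so a half turn about z gives the same grasp; the last joint's range is limited). The gripper opens to 85 mm and grips with 20 to 120 N. Pads are 22 mm wide; open, the fingers measure 114 mm over their backs; the gripper's body (76 mm by 85 mm) begins 54 mm behind the grasp point. The pads swing forward as they close: fully open they stand 13 mm farther back than shut.
Start: joints at [1.066, 0.181, 1.607, -0, 1.354, -0.206], TCP at [0.169, 0.55, 0.256] pointing down, gripper open.
Joint ranges: [-2.99, 2.99], [-0.89, 2.07], [0.3, 2.58], [-1.14, 4.28], [0, 2.63], [-3.12, 3.12]. Speed limits (rad/s): [2.57, 2.57, 3.01, 3.14, 3.14, 3.14].

## Interface

Orientations are given as a unit quaternion [w, x, y, z].
In Python, from bench import ctrl gives the robot as it stands.
- The arm moves only by the tool servo_tool, never from a script. Its argument "series" is text: rows parted by semicolons, each of 7 numbers parted by spaces: the gripper command: -1 is fully open, 1 is shut, values between are in proportion, then the shift along the tool's x, y, z in m, then the turn, a rotation vector about the tool's x, y, z in degrees. A call has 1 to 12 rows; each row is the pose to reach, as a shift and turn from the pose commanded when the call began, along the tool's axes at that moment; what a row does not reach only later rows make up. A row lasts 1/12 s, in which the tool goes at most 41.7 mm and 7.16 degrees, less where a joint would pass 70% of its speed; a pose out of reach is approached as far as the arm can. A call with a gripper value outside its range is refused whole. The fingers move at their own pace and stop on an object; the grip force is fixed at half the most. Time passes only in rows, so rows that repeat a pose let the fingers close. It gives the time, the measured TCP pose, the force, the opening and the grip force at its end, in the units of the state.
- ctrl.get_obs(): the state, without advancing time (a new reading comes with each control period).
- ctrl.camera(name): name is "scene" or "side" or "wrist"; returns a dict with "img" (384x512x3 uint8, red, green, blue), "z_map" (384x512 float32, m along the optical axis (not along the pixel's ray), 0 where there is no reading), "fovy" (degrees; the focal length in pixels is half the picture's height over the tangent of half this angle, whatever the lens; pixels are square), "cx", "cy" (the principal point, pixels), "k1" (the pictures are not rectified: a ray, as slopes to the right and down, at radius r is drawn at 1 + k1 r^2 times it, then the intrinsics apply), "extrinsics" (4x4, takes a point from camera to world coordinates); the wrist camera has in their place "T_tool_cam" (4x4, takes a point from camera to tool coordinates, whose origin is the TCP and whose axes are the flange's). Camera axes: x right, y down, z forward; pixel columns grow to the right and rows downward; lengths in m; the calibration is good to about 2 mm. A picture is of the moment at which its call begins: read the wrist's pose just before it.
- ctrl.hand_in(): hands the job in; it is judged then, once.
The state is a dict: "time_s": time; "q": joint angles; "dq": joint speeds; "joint_efforts": joint torques, N m; "eef_pos": TCP position; "eef_rot": TCP orientation; "wrist_force": force on the tool from outside, world axes, zero at the start; "torque": the same for the moment, N m; "opening": opening from 0.0 (shut) to 1.0 (fully open); "grasp_force": force on a finger pad.
Only numpy, scipy, OpenCV 4.12 (cv2) and the standard library are available. Lean on these libraries where they do the work, as an engineer would, in place of code of your own. Each camera call takes 0.05 s, during which the arm holds its last target. There are 200 camera calls.

## Working session

There is one attempt and no reset: what is moved stays moved. The work goes in short steps, Python scripts to look and compute and a tool call to move; the robot and the scene stay as the last step left them, time stands still between calls to the robot, and variables do not carry over. Pictures are saved under pics/ and viewed, at most 10 in all, crops included, and the job is handed in when it is done.

Besides the shell and the picture viewer there is one more tool, called after "Emit:" as name(argument=value, ...) on one line, values as JSON. servo_tool: Moves the arm, as the interface text tells. Its arguments: {"type":"object","properties":{"series":{"type":"string"}},"required":["series"]}

```bash
mkdir -p pics; cat > h.py <<'E'
import numpy as np, cv2
from bench import ctrl
def cam(name):
    o=ctrl.get_obs(); c=ctrl.camera(name)
    if 'extrinsics' in c: T=np.array(c['extrinsics'])
    else:
        from scipy.spatial.transform import Rotation as R
        T=np.eye(4); q=o['eef_rot']; T[:3,:3]=R.from_quat([q[1],q[2],q[3],q[0]]).as_matrix(); T[:3,3]=o['eef_pos']; T=T@np.array(c['T_tool_cam'])
    c['T']=T; return c
def rays(c,uv):
    uv=np.atleast_2d(np.asarray(uv,float)); f=192/np.tan(np.radians(c['fovy'])/2)
    d=(uv-[c['cx'],c['cy']])/f; s=d.copy()
    for _ in range(20): s=d/(1+c['k1']*(s**2).sum(1,keepdims=True))
    return np.c_[s,np.ones(len(s))]
def onplane(c,uv,z):
    r=rays(c,uv)@c['T'][:3,:3].T; o=c['T'][:3,3]
    return o+r*((z-o[2])/r[:,2])[:,None]
def cloud(c):
    v,u=np.mgrid[:384,:512]; r=rays(c,np.c_[u.ravel(),v.ravel()])*c['z_map'].reshape(-1,1)
    return (r@c['T'][:3,:3].T+c['T'][:3,3]).reshape(384,512,3)
def save(c,n): cv2.imwrite('pics/'+n,c['img'][:,:,::-1])
E
python3 - <<'E'
from h import *
import pickle
o=ctrl.get_obs(); print(o)
ims=[]
for n in('scene','side','wrist'):
    c=cam(n); pickle.dump(c,open(n+'.pkl','wb')); save(c,n+'0.png'); print(n,c['fovy'],c['k1'],c['T'].round(3).tolist())
E
```

```text
{'time_s': 0.0, 'q': array([ 1.06571127e+00,  1.81548610e-01,  1.60801812e+00, -8.52506349e-06,
        1.35376939e+00, -2.06322033e-01]), 'dq': array([ 0.00168155,  0.00074966,  0.00297334,  0.00197483, -0.00193353,
        0.00018657]), 'joint_efforts': array([-1.41865326e-03, -4.44869936e+01, -3.51334620e+01, -2.95071477e-04,
        9.06798203e-03, -7.74589694e-06]), 'eef_pos': array([0.16899183, 0.54907601, 0.25537496]), 'eef_rot': array([-2.99680338e-04,  1.48825594e-01,  9.88863076e-01, -8.18614892e-04]), 'wrist_force': array([ 0.44592232, -0.09685057, -0.08109805]), 'torque': array([ 0.00474048, -0.00907688,  0.03216336]), 'grasp_force': 0.0, 'opening': 0.9980828511577299}
scene 47.255608749292996 -0.007297492807447243 [[0.677, -0.45, 0.583, -0.082], [-0.736, -0.433, 0.52, -0.517], [0.018, -0.781, -0.624, 0.772], [0.0, 0.0, 0.0, 1.0]]
side 49.18255230265655 0.03745155904610899 [[-0.487, -0.776, 0.4, 0.105], [-0.873, 0.432, -0.225, 0.263], [0.001, -0.459, -0.888, 1.027], [0.0, 0.0, 0.0, 1.0]]
wrist 69.82303127423263 -0.045435226340406885 [[0.294, 0.904, 0.311, 0.088], [0.956, -0.278, -0.098, 0.575], [-0.002, 0.326, -0.945, 0.373], [0.0, 0.0, 0.0, 1.0]]
```

View pics/scene0.png

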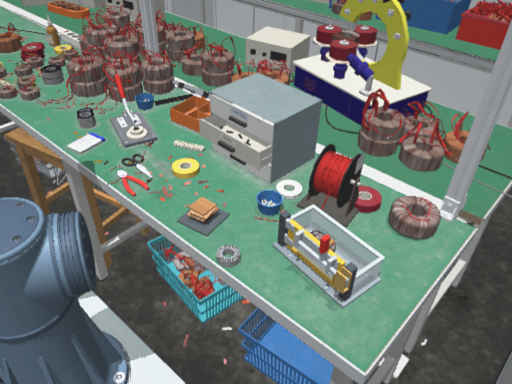

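View pics/side0.png

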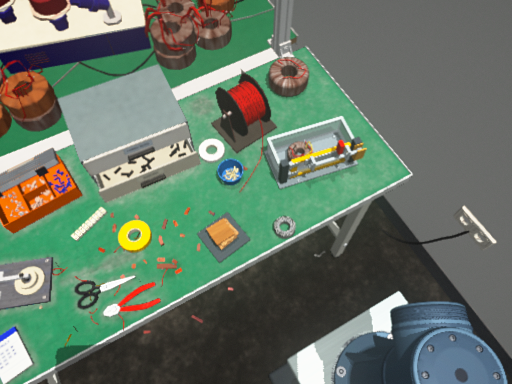

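The scene picture shows the plates on the stand at about (203,212), the bay at (325,250) with its red handle at (324,242), the core at (228,255), the cup at (270,203) and the tape at (185,167). In the side picture the plates are at (222,235), the handle at (340,146), the core at (284,226), the cup at (230,172) and the tape at (134,236).

```bash
python3 - <<'E'
from h import *
import pickle
for n,pl,hd,fl in(('scene',(203,212),(324,242),[(228,255),(270,203),(185,167)]),('side',(222,235),(340,146),[(284,226),(230,172),(134,236)])):
    c=pickle.load(open(n+'.pkl','rb')); P=cloud(c); I=c['img'].astype(int); hsv=cv2.cvtColor(c['img'],cv2.COLOR_RGB2HSV)
    print(n)
    for f in fl: print(' obst',onplane(c,f,0.02).round(3))
    v,u=np.mgrid[:384,:512]
    near=lambda p,r:(abs(u-p[0])<r)&(abs(v-p[1])<r)
    m=near(hd,14)&((hsv[...,0]<8)|(hsv[...,0]>172))&(hsv[...,1]>150)
    q=P[m]; q=q[q[:,2]>0.09]; print(' handle',m.sum(),np.median(q,0).round(4),q.min(0).round(3),q.max(0).round(3),np.c_[u[m],v[m]].mean(0))
    m=near(pl,30)&(P[...,2]>0.034)&(P[...,2]<0.05); q=P[m]
    print(' plates top',m.sum(),q.mean(0).round(4), cv2.minAreaRect((q[:,:2]*1000).astype(np.float32)))
    m=near(pl,40)&(I.max(2)<110)&(hsv[...,1]<80)
    cn=max(cv2.findContours(m.astype(np.uint8),0,2)[0],key=cv2.contourArea)
    w=onplane(c,cn[:,0],0.006)[:,:2]*1000
    print(' stand',cv2.minAreaRect(w.astype(np.float32)))
    # yellow gate frame
    m=near(hd,50)&(hsv[...,0]>20)&(hsv[...,0]<32)&(hsv[...,1]>150)&(P[...,2]>0.085)&(P[...,2]<.11)
    q=(P[m][:,:2]*1000).astype(np.float32); print(' gate',len(q),q.mean(0),cv2.fitLine(q,cv2.DIST_HUBER,0,.01,.01).ravel(),cv2.minAreaRect(q))
E
```

```text
scene
 obst [[ 0.417 -0.003  0.02 ]]
 obst [[0.63  0.051 0.02 ]]
 obst [[0.582 0.343 0.02 ]]
 handle 136 [ 0.4956 -0.2037  0.1397] [ 0.49  -0.208  0.115] [ 0.509 -0.194  0.154] [324.25735294 243.34558824]
 plates top 365 [0.477  0.15   0.0391] ((479.28924560546875, 151.6705780029297), (63.80754089355469, 61.542869567871094), 13.655109405517578)
 stand ((476.13116455078125, 140.65582275390625), (50.19089889526367, 85.83609771728516), 61.137413024902344)
 gate 168 [ 523.8635  -171.77216] [ 1.8469419e-01  9.8279601e-01  5.2438049e+02 -1.6949831e+02] ((526.046142578125, -166.11972045898438), (163.4498291015625, 15.359633445739746), 80.42521667480469)
side
 obst [[0.423 0.004 0.02 ]]
 obst [[0.632 0.052 0.02 ]]
 obst [[0.585 0.35  0.02 ]]
 handle 72 [ 0.498  -0.1966  0.1407] [ 0.494 -0.205  0.112] [ 0.512 -0.192  0.154] [340.18055556 146.56944444]
 plates top 507 [0.4804 0.1535 0.0398] ((481.5815734863281, 154.55262756347656), (63.06113052368164, 61.98774719238281), 14.552168846130371)
 stand ((376.9971923828125, 134.32717895507812), (64.3277587890625, 35.55105209350586), 60.84418487548828)
 gate 202 [ 527.5713 -154.801 ] [ 1.8952157e-01  9.8187655e-01  5.2929407e+02 -1.4979347e+02] ((523.641357421875, -180.79318237304688), (196.64231872558594, 32.96065139770508), 72.25143432617188)
```

```bash
python3 - <<'E'
import cv2
a=cv2.imread('pics/scene0.png')[180:310,170:400];b=cv2.imread('pics/side0.png')[110:260,190:390]
a=cv2.resize(a,(800,452),interpolation=3)[:300*2];cv2.imwrite('pics/a.png',a)
E
```

```text
(no output)
```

View pics/a.png

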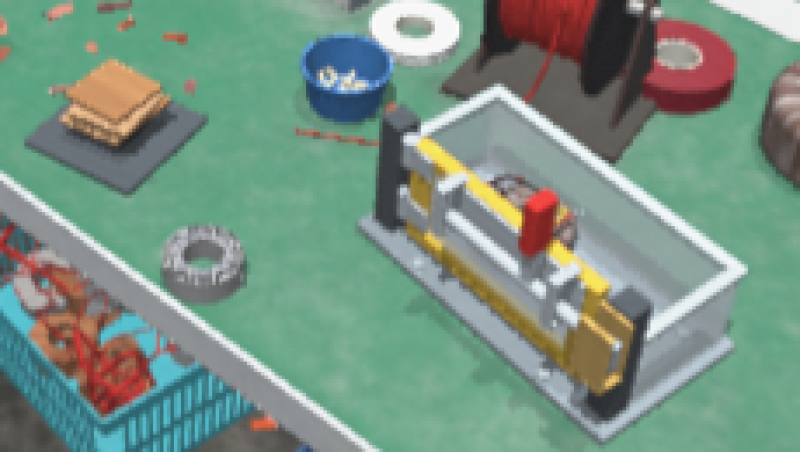

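The crop shows the gate hinged on the left-hand post (far from the brass keeper), with the red handle at crop (540,225). The plates are at crop (115,105) and clearly ragged. I'm moving above the stand for a close wrist view.

Emit:
servo_tool(series="-1 -0.034 -0.024 0.004 0 0 0;-1 -0.068 -0.048 0.008 0 0 0;-1 -0.102 -0.072 0.012 0 0 0;-1 -0.136 -0.096 0.016 0 0 0;-1 -0.17 -0.12 0.02 0 0 0;-1 -0.204 -0.144 0.025 0 0 0;-1 -0.238 -0.168 0.03 0 0 0;-1 -0.272 -0.192 0.035 0 0 0;-1 -0.306 -0.216 0.04 0 0 0;-1 -0.34 -0.24 0.045 0 0 0;-1 -0.374 -0.264 0.05 0 0 0;-1 -0.408 -0.288 0.055 0 0 0")

```text
time_s: 1.15
eef_pos: [0.4737, 0.1542, 0.2013]
eef_rot: [0.0, 0.149, 0.989, 0.0]
wrist_force: [-0.5, 0.3, 0.6]
opening: 1.001
grasp_force: 0.0
```

Emit:
servo_tool(series="-1 0 0 0 0 0 0;-1 0 0 0 0 0 0;-1 0 0 0 0 0 0;-1 0 0 0 0 0 0")

```text
time_s: 1.48
eef_pos: [0.472, 0.1571, 0.2015]
eef_rot: [-0.0, 0.148, 0.989, 0.0]
wrist_force: [0.7, -0.8, -0.2]
opening: 0.998
grasp_force: 0.0
```

```bash
python3 - <<'E'
from h import *
import pickle
c=cam('wrist'); pickle.dump(c,open('w1.pkl','wb')); save(c,'w1.png'); o=ctrl.get_obs(); print(o['eef_pos'],o['eef_rot'],o['time_s'])
E
```

```text
[0.47202359 0.15737823 0.20159507] [-1.85283397e-04  1.47866417e-01  9.89007321e-01  9.07197172e-05] 1.5333
```

View pics/w1.png

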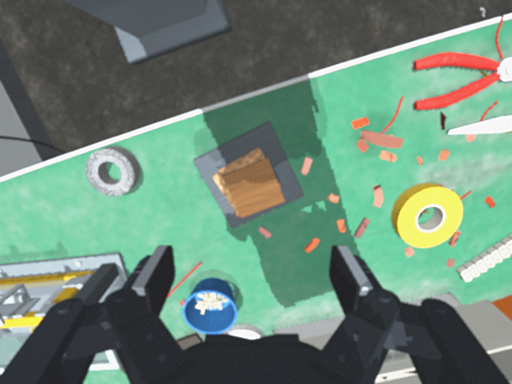

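The stand is at about (248,175), with the top plate's corners near (225,190), (270,162), (285,205) and (240,217). The core is at (110,172), the cup at (210,305) and the tape at (430,215). Next I'll fit the stand and the top plate.

```bash
python3 - <<'E'
from h import *
import pickle
c=pickle.load(open('w1.pkl','rb')); P=cloud(c); hsv=cv2.cvtColor(c['img'],cv2.COLOR_RGB2HSV).astype(int)
v,u=np.mgrid[:384,:512]; roi=(abs(u-248)<70)&(abs(v-175)<65)
brown=roi&(hsv[...,0]<25)&(hsv[...,1]>70)&(P[...,2]>.015)
st=roi&(hsv[...,1]<70)&(hsv[...,2]<130)
m=cv2.morphologyEx((st|brown).astype(np.uint8),cv2.MORPH_OPEN,np.ones((3,3)))
cn=max(cv2.findContours(m,0,2)[0],key=cv2.contourArea)
w=(onplane(c,cn[:,0],.006)[:,:2]*1000).astype(np.float32); print('stand',cv2.minAreaRect(w))
for lo,hi,z in((.0375,.045,.04),):
    t=brown&(P[...,2]>lo)&(P[...,2]<hi)
    t=cv2.morphologyEx(t.astype(np.uint8),cv2.MORPH_OPEN,np.ones((3,3)))
    cn=max(cv2.findContours(t,0,2)[0],key=cv2.contourArea)
    w=(onplane(c,cn[:,0],z)[:,:2]*1000).astype(np.float32); print('top',t.sum(),cv2.minAreaRect(w))
q=(P[brown][:,:2]*1000).astype(np.float32);print('all',cv2.minAreaRect(q))
print(np.percentile(P[brown][:,2],[5,50,95]))
E
```

```text
stand ((477.7053527832031, 152.72720336914062), (99.8365249633789, 98.72906494140625), 9.2305269241333)
top 2220 ((480.7940673828125, 156.70034790039062), (52.16868591308594, 51.81660079956055), 5.356219291687012)
all ((451.2554931640625, 150.73870849609375), (118.48565673828125, 65.82122802734375), 1.302507758140564)
[0.02935577 0.03917327 0.04050242]
```

Stand centre is (0.4777, 0.1527), yaw 9.2°. I'll turn the tool so it closes along 9.2°, descend partway and check.

Emit:
servo_tool(series="-1 -0.007 -0.003 0.01 0 0 7;-1 -0.007 -0.003 0.02 0 0 14;-1 -0.007 -0.003 0.03 0 0 21;-1 -0.007 -0.003 0.04 0 0 28;-1 -0.007 -0.003 0.05 0 0 35;-1 -0.007 -0.003 0.06 0 0 42;-1 -0.007 -0.003 0.07 0 0 49;-1 -0.007 -0.003 0.08 0 0 56;-1 -0.007 -0.003 0.09 0 0 63;-1 -0.007 -0.003 0.1 0 0 63.8;-1 -0.007 -0.003 0.1 0 0 63.8;-1 -0.007 -0.003 0.1 0 0 63.8")

```text
time_s: 2.53
eef_pos: [0.478, 0.1519, 0.1013]
eef_rot: [-0.0, 0.647, 0.762, -0.0]
wrist_force: [0.6, 0.7, 0.1]
opening: 1.003
grasp_force: 0.0
```

```bash
cat > st.py <<'E'
from h import *
from scipy.spatial.transform import Rotation as R
import sys
o=ctrl.get_obs(); q=o['eef_rot']; M=R.from_quat([q[1],q[2],q[3],q[0]]).as_matrix()
print(o['time_s'],o['eef_pos'].round(4),'yang',np.degrees(np.arctan2(M[1,1],M[0,1])).round(2),'tilt',M[:,2].round(3),'F',o['wrist_force'].round(1),'q6',o['q'].round(2),o['opening'],o['grasp_force'])
if len(sys.argv)>3:
    t=np.array(list(map(float,sys.argv[1:4]))); print('shift tool', (M.T@(t-o['eef_pos'])).round(4))
E
python3 st.py .4777 .1527 .036
```

```text
2.5333 [0.478  0.1519 0.1013] yang 9.35 tilt [-0.001 -0.    -1.   ] F [0.6 0.7 0.1] q6 [ 0.07  0.22  1.91  0.    1.01 -0.09] 1.003217472323101 0.0
shift tool [ 0.0008 -0.0001  0.0653]
```

Emit:
servo_tool(series="-1 0.001 0 0.02 0 0 0;-1 0.001 0 0.04 0 0 0;-1 0.001 0 0.055 0 0 0;-1 0.001 0 0.065 0 0 0;-1 0.001 0 0.065 0 0 0;-0.05 0.001 0 0.065 0 0 0;-0.05 0.001 0 0.065 0 0 0;-0.05 0.001 0 0.065 0 0 0;-0.05 0.001 0 0.065 0 0 0;-0.05 0.001 0 0.065 0 0 0;-0.05 0.001 0 0.065 0 0 0;-0.05 0.001 0 0.065 0 0 0")

```text
time_s: 3.53
eef_pos: [0.4792, 0.1523, 0.0382]
eef_rot: [0.001, 0.649, 0.761, 0.0]
wrist_force: [-3.5, 0.2, 6.7]
opening: 0.594
grasp_force: 63.6
```

```bash
python3 st.py; python3 - <<'E'
from h import *
c=cam('side'); s=cam('scene')
a=cv2.resize(c['img'][190:270,180:270],(400,355),interpolation=3);b=cv2.resize(s['img'][165:245,155:245],(400,355),interpolation=3)
cv2.imwrite('pics/sq1.png',np.hstack([a,b])[:,:,::-1])
E
```

```text
3.5333 [0.4792 0.1523 0.0382] yang 9.11 tilt [ 0.001  0.    -1.   ] F [-3.5  0.2  6.7] q6 [ 0.07  0.34  1.92 -0.    0.88 -0.09] 0.5942631251693437 63.553504049777985
```

View pics/sq1.png

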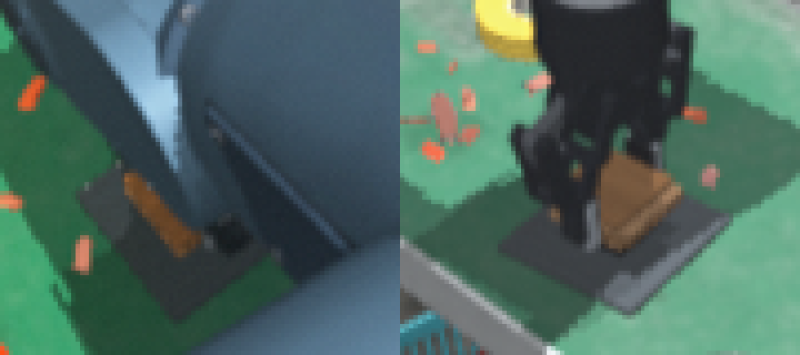

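The right half shows the fingers squeezing the stack at right-half (620,200), tips on or just above the stand. I'll open, lift, turn 90° and squeeze the other way, slightly higher.

Emit:
servo_tool(series="-0.4 0 0 -0.003 0 0 0;-1 0 0 -0.003 0 0 0;-1 0 0 -0.003 0 0 0;-1 0 0 -0.003 0 0 0;-1 0 0 -0.003 0 0 0;-1 0 0 -0.03 0 0 0;-1 0 0 -0.06 0 0 0;-1 0 0 -0.06 0 0 -7;-1 0 0 -0.06 0 0 -14;-1 0 0 -0.06 0 0 -21;-1 0 0 -0.06 0 0 -28;-1 0 0 -0.06 0 0 -35")

```text
time_s: 4.63
eef_pos: [0.4785, 0.1522, 0.0965]
eef_rot: [-0.0, 0.387, 0.922, -0.0]
wrist_force: [0.6, -0.1, 0.0]
opening: 0.996
grasp_force: 0.0
```

Emit:
servo_tool(series="-1 0 0 0 0 0 -7;-1 0 0 0 0 0 -14;-1 0 0 0 0 0 -21;-1 0 0 0 0 0 -28;-1 0 0 0 0 0 -35;-1 0 0 0 0 0 -42;-1 0 0 0 0 0 -49;-1 0 0 0 0 0 -55;-1 0 0 0 0 0 -55;-1 0 0 0 0 0 -55")

```text
time_s: 5.47
eef_pos: [0.4784, 0.1522, 0.0964]
eef_rot: [-0.0, -0.078, 0.997, 0.0]
wrist_force: [-0.6, -0.3, -0.8]
opening: 0.999
grasp_force: 0.0
```

```bash
python3 st.py .4777 .1527 .039; python3 - <<'E'
from h import *
import pickle
c=cam('wrist'); pickle.dump(c,open('w2.pkl','wb')); P=cloud(c); hsv=cv2.cvtColor(c['img'],cv2.COLOR_RGB2HSV).astype(int)
brown=(hsv[...,0]<25)&(hsv[...,1]>70)&(P[...,2]>.0365)&(P[...,2]<.046)&(np.hypot(P[...,0]-.478,P[...,1]-.153)<.05)
t=cv2.morphologyEx(brown.astype(np.uint8),cv2.MORPH_OPEN,np.ones((3,3)))
cn=max(cv2.findContours(t,0,2)[0],key=cv2.contourArea)
w=(onplane(c,cn[:,0],.04)[:,:2]*1000).astype(np.float32); print('top',t.sum(),cv2.minAreaRect(w))
save(c,'w2.png')
E
```

```text
5.4667 [0.4784 0.1522 0.0964] yang 98.89 tilt [-0. -0. -1.] F [-0.6 -0.3 -0.8] q6 [ 0.07  0.23  1.91  0.    1.   -1.65] 0.9989662969794892 0.0
shift tool [0.0006 0.0006 0.0574]
top 5036 ((477.2418212890625, 153.49400329589844), (52.26799392700195, 51.69645309448242), 9.444454193115234)
```

Top plate is now at yaw 9.4°. Now the second squeeze.

Emit:
servo_tool(series="-1 0.001 0.001 0.02 0 0 0;-1 0.001 0.001 0.04 0 0 0;-1 0.001 0.001 0.05 0 0 0;-1 0.001 0.001 0.057 0 0 0;-1 0.001 0.001 0.057 0 0 0;-0.05 0.001 0.001 0.057 0 0 0;-0.05 0.001 0.001 0.057 0 0 0;-0.05 0.001 0.001 0.057 0 0 0;-0.05 0.001 0.001 0.057 0 0 0;-0.05 0.001 0.001 0.057 0 0 0;-0.05 0.001 0.001 0.057 0 0 0;-0.05 0.001 0.001 0.057 0 0 0")

```text
time_s: 6.52
eef_pos: [0.4786, 0.1531, 0.041]
eef_rot: [0.001, -0.079, 0.997, 0.0]
wrist_force: [-0.5, -0.0, 6.6]
opening: 0.597
grasp_force: 63.5
```

Emit:
servo_tool(series="-0.4 0 0 0 0 0 0;-1 0 0 0 0 0 0;-1 0 0 0 0 0 0;-1 0 0 0 0 0 0;-1 0 0 0 0 0 0;-1 0 0 -0.03 0 0 0;-1 0 0 -0.06 0 0 0;-1 0 0 -0.1 0 0 0;-1 0 0 -0.12 0 0 0;-1 0 0 -0.12 0 0 0;-1 0 0 -0.12 0 0 0")

```text
time_s: 7.43
eef_pos: [0.4783, 0.1531, 0.1609]
eef_rot: [0.002, -0.079, 0.997, -0.0]
wrist_force: [0.4, 0.1, -0.5]
opening: 1.001
grasp_force: 0.0
```

```bash
python3 st.py; python3 - <<'E'
from h import *
import pickle
c=cam('wrist'); pickle.dump(c,open('w3.pkl','wb')); P=cloud(c); hsv=cv2.cvtColor(c['img'],cv2.COLOR_RGB2HSV).astype(int)
b0=(hsv[...,0]<25)&(hsv[...,1]>70)&(np.hypot(P[...,0]-.478,P[...,1]-.153)<.05)
t=cv2.morphologyEx((b0&(P[...,2]>.0365)&(P[...,2]<.046)).astype(np.uint8),cv2.MORPH_OPEN,np.ones((3,3)))
cn=max(cv2.findContours(t,0,2)[0],key=cv2.contourArea)
w=(onplane(c,cn[:,0],.04)[:,:2]*1000).astype(np.float32); print('top',t.sum(),cv2.minAreaRect(w))
v,u=np.nonzero(t); cu,cv_=int(u.mean()),int(v.mean()); print(cu,cv_)
s=ctrl.camera('scene')['img'][185:235,175:235]
x=cv2.resize(c['img'][max(0,cv_-60):cv_+60,cu-60:cu+60],(400,400),interpolation=3)
cv2.imwrite('pics/sq2.png',np.hstack([x,cv2.resize(s,(400,400),interpolation=3)])[:,:,::-1])
E
```

```text
7.4333 [0.4783 0.1531 0.1609] yang 99.09 tilt [ 0.003  0.    -1.   ] F [ 0.4  0.1 -0.5] q6 [ 0.07  0.13  1.88 -0.    1.14 -1.66] 1.00062337515495 0.0
top 3023 ((477.876220703125, 153.29324340820312), (51.57936477661133, 51.67558288574219), 9.090580940246582)
251 191
```

View pics/sq2.png

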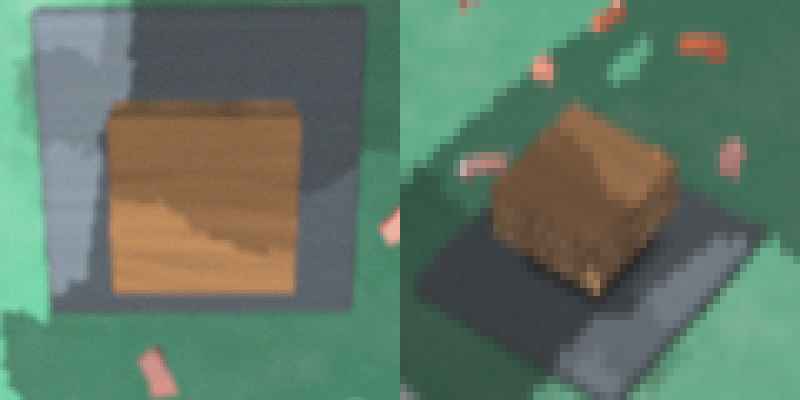

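The stack is square: left half shows one flush top at (205,200), right half clean vertical faces at (590,200). I'm moving on to above the gate handle.

Emit:
servo_tool(series="-1 0.003 -0.02 -0.02 0 0 2;-1 0.006 -0.055 -0.05 0 0 4;-1 0.009 -0.09 -0.08 0 0 6;-1 0.012 -0.125 -0.1 0 0 8;-1 0.015 -0.16 -0.1 0 0 10;-1 0.018 -0.195 -0.1 0 0 12;-1 0.021 -0.23 -0.1 0 0 14;-1 0.024 -0.265 -0.1 0 0 16;-1 0.028 -0.3 -0.1 0 0 18;-1 0.031 -0.335 -0.1 0 0 20;-1 0.034 -0.352 -0.1 0 0 20;-1 0.034 -0.352 -0.1 0 0 20")

```text
time_s: 8.53
eef_pos: [0.4984, -0.2033, 0.2572]
eef_rot: [-0.002, 0.097, 0.995, 0.0]
wrist_force: [0.6, 0.8, 0.8]
opening: 0.995
grasp_force: 0.0
```

Emit:
servo_tool(series="-1 0 0 0 0 0 0;-1 0 0 0 0 0 0;-1 0 0 0 0 0 0")

```text
time_s: 8.78
eef_pos: [0.4991, -0.1985, 0.2587]
eef_rot: [-0.001, 0.094, 0.996, 0.001]
wrist_force: [0.1, 0.4, -0.0]
opening: 0.998
grasp_force: 0.0
```

```bash
python3 st.py; python3 - <<'E'
from h import *
import pickle
c=cam('wrist'); pickle.dump(c,open('w4.pkl','wb')); save(c,'w4.png'); P=cloud(c); hsv=cv2.cvtColor(c['img'],cv2.COLOR_RGB2HSV).astype(int)
red=((hsv[...,0]<8)|(hsv[...,0]>172))&(hsv[...,1]>150)&(np.hypot(P[...,0]-.5,P[...,1]+.2)<.05)&(P[...,2]>.1)
q=P[red]; print(red.sum(),q.min(0),q.max(0)); t=(red&(P[...,2]>.147)).astype(np.uint8)
cn=max(cv2.findContours(t,0,2)[0],key=cv2.contourArea); w=(onplane(c,cn[:,0],.151)[:,:2]*1000).astype(np.float32); print('top',t.sum(),cv2.minAreaRect(w),np.median(P[t>0],0))
m=(hsv[...,0]>20)&(hsv[...,0]<32)&(hsv[...,1]>150)&(P[...,2]>.094)&(P[...,2]<.106)&(np.hypot(P[...,0]-.52,P[...,1]+.18)<.13)
q=(P[m][:,:2]*1000).astype(np.float32); print('gate',len(q),cv2.fitLine(q,cv2.DIST_HUBER,0,.01,.01).ravel(),cv2.minAreaRect(q))
E
```

```text
8.7833 [ 0.4991 -0.1985  0.2587] yang 79.16 tilt [-0.001  0.001 -1.   ] F [ 0.1  0.4 -0. ] q6 [-0.6   0.1   1.7   0.    1.35 -1.98] 0.9978374994669265 0.0
344 [ 0.49066656 -0.20573487  0.11728911] [ 0.51931438 -0.15393327  0.31184344]
top 248 ((499.52569580078125, -199.23977661132812), (9.71446418762207, 18.67695426940918), 79.13713073730469) [ 0.49997775 -0.19904626  0.150203  ]
gate 1102 [ 1.6965632e-01  9.8550332e-01  5.2630975e+02 -1.5986911e+02] ((525.8126831054688, -163.8497314453125), (163.28981018066406, 12.793208122253418), 80.19050598144531)
```

View pics/w4.png

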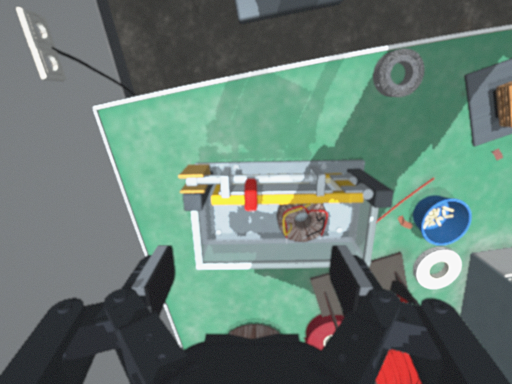

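The wrist picture shows the handle at (251,193), its bolt and guides at (225,183) and (325,183), the keeper at (193,180), and the hinge post at (375,190). The handle's centre is (0.4995, -0.1992) and the gate's y direction is about 79.5°. I'm descending and gripping.

Emit:
servo_tool(series="-1 0 -0.001 0.03 0 0 0;-1 0 -0.001 0.06 0 0 0;-1 0 -0.001 0.09 0 0 0;-1 0 -0.001 0.105 0 0 0;-1 0 -0.001 0.114 0 0 0;-1 0 -0.001 0.114 0 0 0;-1 0 -0.001 0.114 0 0 0")

```text
time_s: 9.42
eef_pos: [0.4996, -0.2005, 0.1461]
eef_rot: [0.0, 0.095, 0.996, -0.0]
wrist_force: [-0.6, -0.7, 0.6]
opening: 0.995
grasp_force: 0.0
```

```bash
python3 st.py .4995 -.1992 .144
```

```text
9.4167 [ 0.4996 -0.2005  0.1461] yang 79.14 tilt [ 0. -0. -1.] F [-0.6 -0.7  0.6] q6 [-0.6   0.23  1.79  0.    1.12 -1.98] 0.9953070643807463 0.0
shift tool [0.0003 0.0012 0.0021]
```

Emit:
servo_tool(series="-1 0 0.001 0.001 0 0 0;0.3 0 0.001 0.001 0 0 0;0.6 0 0.001 0.001 0 0 0;1 0 0.001 0.001 0 0 0;1 0 0.001 0.001 0 0 0;1 0 0.001 0.001 0 0 0;1 0 0.001 0.001 0 0 0;1 0 0.001 0.001 0 0 0;1 0 0.001 0.001 0 0 0;1 0 0.001 0.001 0 0 0")

```text
time_s: 10.25
eef_pos: [0.4993, -0.2, 0.1448]
eef_rot: [-0.0, 0.095, 0.995, -0.0]
wrist_force: [-2.2, 0.7, 3.5]
opening: 0.13
grasp_force: 58.6
```

The handle is held. I'm lifting 15 mm.

Emit:
servo_tool(series="1 0 0 -0.003 0 0 0;1 0 0 -0.006 0 0 0;1 0 0 -0.009 0 0 0;1 0 0 -0.012 0 0 0;1 0 0 -0.015 0 0 0;1 0 0 -0.016 0 0 0;1 0 0 -0.016 0 0 0;1 0 0 -0.016 0 0 0")

```text
time_s: 10.92
eef_pos: [0.4994, -0.1999, 0.1606]
eef_rot: [0.0, 0.095, 0.995, -0.0]
wrist_force: [-0.5, -0.4, -2.0]
opening: 0.13
grasp_force: 58.7
```

```bash
python3 st.py
```

```text
10.9167 [ 0.4994 -0.1999  0.1606] yang 79.08 tilt [ 0. -0. -1.] F [-0.5 -0.4 -2. ] q6 [-0.6   0.21  1.78 -0.    1.15 -1.98] 0.13049367143590668 58.707398772239685
```

Force shows the bolt's weight (2 N). Drawing it 34 mm toward the hinge.

Emit:
servo_tool(series="1 0 0.003 0 0 0 0;1 0 0.006 0 0 0 0;1 0 0.01 0 0 0 0;1 0 0.014 0 0 0 0;1 0 0.018 0 0 0 0")

```text
time_s: 11.33
eef_pos: [0.5026, -0.1816, 0.1604]
eef_rot: [-0.0, 0.095, 0.995, 0.0]
wrist_force: [-2.8, 0.6, -1.8]
opening: 0.125
grasp_force: 58.8
```

```bash
python3 st.py
```

```text
11.3333 [ 0.5026 -0.1816  0.1604] yang 79.09 tilt [-0.001  0.    -1.   ] F [-2.8  0.6 -1.8] q6 [-0.57  0.2   1.79 -0.    1.15 -1.95] 0.12536335741155152 58.79974544048309
```

Emit:
servo_tool(series="1 0 0.004 0 0 0 0;1 0 0.008 0 0 0 0;1 0 0.012 0 0 0 0;1 0 0.016 0 0 0 0;1 0 0.017 0 0 0 0;1 0 0.017 0 0 0 0;1 0 0.017 0 0 0 0")

```text
time_s: 11.92
eef_pos: [0.5056, -0.1648, 0.1602]
eef_rot: [-0.001, 0.095, 0.995, 0.0]
wrist_force: [-5.5, 0.7, -2.5]
opening: 0.13
grasp_force: 58.8
```

```bash
python3 st.py; python3 - <<'E'
# arc plan: hinge, grip; handle rel hinge in gate frame after draw
import numpy as np
from scipy.spatial.transform import Rotation as R
from bench import ctrl
o=ctrl.get_obs(); q=o['eef_rot']; M=R.from_quat([q[1],q[2],q[3],q[0]]).as_matrix()
H=np.array([.5399,-.0785]); p=o['eef_pos'][:2]; print('rel',p-H)
for a in range(0,28,3):
    t=-np.radians(a); Rm=np.array([[np.cos(t),-np.sin(t)],[np.sin(t),np.cos(t)]])
    d=np.r_[H+Rm@(p-H)-p,0]; print(a,(M.T@d)[:2].round(4))
E
```

```text
11.9167 [ 0.5056 -0.1648  0.1602] yang 79.1 tilt [-0.001  0.001 -1.   ] F [-5.5  0.7 -2.5] q6 [-0.54  0.2   1.8   0.    1.15 -1.92] 0.12973099723742335 58.794302344322205
rel [-0.03430865 -0.08631821]
0 [0. 0.]
3 [0.0048 0.001 ]
6 [0.0094 0.0023]
9 [0.0141 0.0038]
12 [0.0186 0.0056]
15 [0.023  0.0076]
18 [0.0273 0.0098]
21 [0.0315 0.0123]
24 [0.0356 0.015 ]
27 [0.0395 0.0178]
```

Drawn about 35 mm. I'm swinging the gate along the arc.

Emit:
servo_tool(series="1 0.0048 0.001 0 0 0 3;1 0.0094 0.0023 0 0 0 6;1 0.0141 0.0038 0 0 0 9;1 0.0186 0.0056 0 0 0 12;1 0.0208 0.0066 0 0 0 13.5;1 0.0208 0.0066 0 0 0 13.5")

```text
time_s: 12.42
eef_pos: [0.4869, -0.1546, 0.1607]
eef_rot: [0.0, 0.212, 0.977, 0.0]
wrist_force: [-1.1, 0.3, -1.5]
opening: 0.127
grasp_force: 60.1
```

```bash
python3 st.py; python3 - <<'E'
import numpy as np
from scipy.spatial.transform import Rotation as R
from bench import ctrl
o=ctrl.get_obs(); q=o['eef_rot']; M=R.from_quat([q[1],q[2],q[3],q[0]]).as_matrix()
H=np.array([.5399,-.0785]); p=o['eef_pos'][:2]; r0=np.array([-0.0343,-.0863]);f=lambda v:np.degrees(np.arctan2(v[1],v[0]))
a0=f(r0)-f(p-H); print('ang by pos',a0,np.linalg.norm(p-H),np.linalg.norm(r0))
for a in (16,19,22,25,26):
    t=-np.radians(a); Rm=np.array([[np.cos(t),-np.sin(t)],[np.sin(t),np.cos(t)]])
    print(a,(M.T@np.r_[H+Rm@r0-p,0])[:2].round(4))
E
```

```text
12.4167 [ 0.4869 -0.1546  0.1607] yang 65.56 tilt [ 0.001  0.    -1.   ] F [-1.1  0.3 -1.5] q6 [-0.54  0.15  1.85  0.    1.14 -1.68] 0.12731716802319998 60.131964683532715
ang by pos 13.164033613594896 0.09277736807492065 0.09286646326850183
16 [0.0045 0.0009]
19 [0.0092 0.0021]
22 [0.0138 0.0036]
25 [0.0184 0.0053]
26 [0.0199 0.0059]
```

Emit:
servo_tool(series="1 0.0045 0.0009 0 0 0 3;1 0.0092 0.0021 0 0 0 6;1 0.0138 0.0036 0 0 0 9;1 0.0184 0.0053 0 0 0 12;1 0.0192 0.0056 0 0 0 12.5;1 0.0192 0.0056 0 0 0 12.5;1 0.0192 0.0056 0 0 0 12.5;1 0.0192 0.0056 0 0 0 12.5;1 0.0192 0.0056 0 0 0 12.5;1 0.0192 0.0056 0 0 0 12.5")

```text
time_s: 13.25
eef_pos: [0.472, -0.1423, 0.1607]
eef_rot: [0.0, 0.316, 0.949, 0.0]
wrist_force: [-0.5, 2.0, -1.0]
opening: 0.13
grasp_force: 62.1
```

```bash
python3 st.py; python3 - <<'E'
from h import *
c=cam('wrist'); s=cam('scene'); i=cam('side')
for k in (s,i):
    P=cloud(k);hsv=cv2.cvtColor(k['img'],cv2.COLOR_RGB2HSV).astype(int)
    m=(hsv[...,0]>20)&(hsv[...,0]<32)&(hsv[...,1]>150)&(P[...,2]>.09)&(P[...,2]<.108)&(np.hypot(P[...,0]-.5,P[...,1]+.17)<.13)
    q=(P[m][:,:2]*1000).astype(np.float32); print('gate',len(q)); 
    if len(q)>10: l=cv2.fitLine(q,cv2.DIST_HUBER,0,.01,.01).ravel(); print(l,np.degrees(np.arctan2(l[1],l[0])))
a=cv2.resize(s['img'][180:320,230:400],(400,330),interpolation=3);b=cv2.resize(c['img'],(400,300))
b=cv2.copyMakeBorder(b,0,30,0,0,0);cv2.imwrite('pics/end.png',np.hstack([a,b])[:,:,::-1])
E
```

```text
13.25 [ 0.472  -0.1423  0.1607] yang 53.11 tilt [ 0. -0. -1.] F [-0.5  2.  -1. ] q6 [-0.53  0.11  1.9   0.    1.14 -1.46] 0.13047890936299963 62.08680868148804
gate 144
[   0.5906724     0.80691147  470.187      -179.2829    ] 53.79526
gate 117
[   0.554939      0.83189106  507.05786    -128.73106   ] 56.29349
```

View pics/end.png

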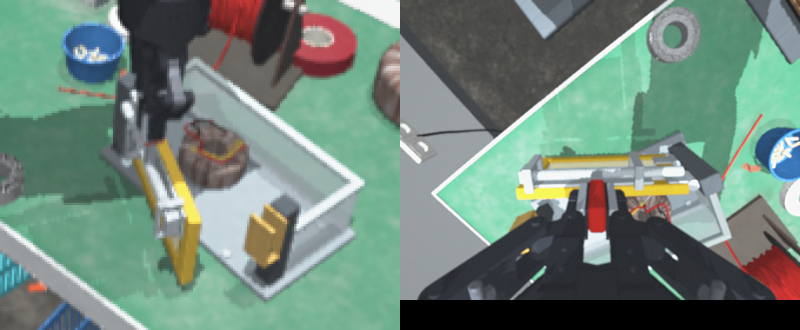

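The gate stands ajar at about 25° in the left half at (170,210), and in the right half the red handle is between the fingers at (597,205). The bolt is drawn well back, and the cup and core look unmoved, so I'm handing in.

```bash
python3 -c "
from bench import ctrl
print(ctrl.hand_in())"
```

```text
the job is handed in; nothing more can be done
None
```

I squared the four plates on the stand, lifted and drew the bolt about 35 mm, and handed the job in with the gripper holding the gate ajar at about 25°; no verdict came back.

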